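Stroke the vial caps shut on a sample carousel

ROBOT

A 7-joint arm with a two-finger parallel gripper is mounted at the origin on the work surface. World frame = base frame: x ahead of the robot, y to its left, z up, the work surface at z = 0. Lengths are in mm, angles in rad, forces in N, time in s.
With the tool pointing down it reaches from about 400 to 850 mm from the base axis. Payload 10.4 kg.
Tool frame: the origin (TCP) lies at the very end of the fingers, on their centre line; the grasp point (between the pads) lies 19 mm behind it; z points along the fingers, y is the line along which they close (so a half turn about z gives the same grasp; the last joint's range is limited). The gripper opens to 85 mm and grips with 20 to 120 N. Pads are 22 mm wide; open, the fingers measure 114 mm over their backs; the gripper's body (76 mm by 85 mm) begins 54 mm behind the grasp point. The pads swing forward as they close: fully open they stand 13 mm farther back than shut.
Start: joints at [-1.221, 0.332, -0.065, 1.46, 0.022, 1.35, -0.088], TCP at [227.629, 582.096, 231.338] pointing down, gripper open.
Joint ranges: [-2.6, 2.6], [-0.5, 2.12], [-1.47, 1.34], [0.16, 2.42], [-1.27, 4.41], [0.06, 2.06], [-2.6, 2.6]. Speed limits (rad/s): [2.22, 2.22, 2.79, 2.79, 3.14, 3.14, 3.14].

INTERFACE

Orientations are given as a 3x3 rotation matrix whose columns are the frame's x, y, z axes.
In Python, from plant import get_state, grab_frame, hand_in gives the robot as it stands. The module is installed in compiled form; this text tells all that it offers.
- The arm moves only by the shell command python3 -m handwheel 'ROWS'. ROWS is JSON, a list of rows, each a list of 7 numbers: the opening, from -1 (shut) to 1 (fully open), then the shift along the tool's x, y, z in m, then the turn, a rotation vector about the tool's x, y, z in degrees. In form: [[gripper, tx, ty, tz, wx, wy, wz], ...]. A call has 1 to 12 rows; each row is the pose to reach, as a shift and turn from the pose commanded when the call began, along the tool's axes at that moment; what a row does not reach only later rows make up. A row lasts 1/10 s, in which the tool goes at most 50 mm and 8.59 degrees, less where a joint would pass 70% of its speed; a pose out of reach is approached as far as the arm can. A call with a gripper value outside its range is refused whole. The fingers move at their own pace and stop on an object; the grip force is fixed at half the most. Time passes only in rows, so rows that repeat a pose let the fingers close. It gives the time, the measured TCP pose, the force, the opening and the grip force at its end, in the units of the state.
- get_state(): the state, without advancing time (a new reading comes with each control period).
- grab_frame(name): name is "side" or "top"; returns a dict with "color" (384x512x3 uint8, red, green, blue), "fx", "fy", "cx", "cy" (pixels), "R" (3x3) and "t" (3): a world point X has camera coordinates R X + t. Camera axes: x right, y down, z forward; pixel columns grow to the right and rows downward; lengths in mm; the calibration is good to about 2 mm. A picture is of the moment at which its call begins. There is no depth.
- hand_in(): hands the job in; it is judged then, once.
The state is a dict: "clock": time; "joint_pos": joint angles; "joint_vel": joint speeds; "effort": joint torques, N m; "tool_pos": TCP position; "orientation": TCP orientation; "force": force on the tool from outside, world axes, zero at the start; "ft_torque": the same for the moment, N m; "gripper_width": opening from 0.0 (shut) to 1.0 (fully open); "grip_force": force on a finger pad.
Only numpy, scipy, OpenCV 4.12 (cv2) and the standard library are available. Lean on these libraries where they do the work, as an engineer would, in place of code of your own. Each camera call takes 0.05 s, during which the arm holds its last target. There are 200 camera calls.

TASK

The five vials standing side by side in the black carousel have their flip-top caps open. Run the fingertips along the row, anticlockwise seen from above (from the hinge side), so that they fold each cap over in turn and stroke it down fully shut. Touch the caps lightly: do not lift a vial out of its seat, press hard or drag the carousel round, and leave the spare vial, the tweezers and the jar alone.

Things in the scene. Friction and masses are not known exactly. Their poses are not given: they have to be found in the camera images.
- changer: Fixed low sample changer: teal housing, flat deck 50 mm above the bench, round steel well with black rubber rim, flat shelf along one side. Origin on the bench under the carousel's axis, z up; housing spans x -180 to 180 mm, y -180 to 270 mm (the shelf is beyond y = 180 mm).
- carousel: Black disc, 304 mm in diameter; origin on its axis at the upper face (66 mm above the bench), z up. 15 seats at 120 mm radius, 24 degrees apart: five in a row hold the open vials, three others shut vials; at least two seats beyond each end of the row are empty (steel-coloured). Grip ring in the middle, 110 mm wide, 28 mm high. More than 20 N along the row turns it.
- vial1: First vial, at the row's clockwise end seen from above. Cream plastic, 29 mm in diameter, flip-top cap. Origin on its axis at the carousel's upper face, z up; x along the row (anticlockwise tangent), from the cap's hinge to its free edge. Hinge line at x = -16.5, z = 24 mm; the shut cap's top is at z = 34 mm. Its sprung seat gives 3.5 mm under 3 to 5 N; it pulls straight up out of it.
- vial2: The vial next anticlockwise (from above) after vial1. Cream plastic, 29 mm in diameter, flip-top cap. Origin on its axis at the carousel's upper face, z up; x along the row (anticlockwise tangent), from the cap's hinge to its free edge. Hinge line at x = -16.5, z = 24 mm; the shut cap's top is at z = 34 mm. Its sprung seat gives 3.5 mm under 3 to 5 N; it pulls straight up out of it.
- vial3: The vial next anticlockwise (from above) after vial2. Cream plastic, 29 mm in diameter, flip-top cap. Origin on its axis at the carousel's upper face, z up; x along the row (anticlockwise tangent), from the cap's hinge to its free edge. Hinge line at x = -16.5, z = 24 mm; the shut cap's top is at z = 34 mm. Its sprung seat gives 3.5 mm under 3 to 5 N; it pulls straight up out of it.
- vial4: The vial next anticlockwise (from above) after vial3. Cream plastic, 29 mm in diameter, flip-top cap. Origin on its axis at the carousel's upper face, z up; x along the row (anticlockwise tangent), from the cap's hinge to its free edge. Hinge line at x = -16.5, z = 24 mm; the shut cap's top is at z = 34 mm. Its sprung seat gives 3.5 mm under 3 to 5 N; it pulls straight up out of it.
- vial5: The vial next anticlockwise (from above) after vial4. Cream plastic, 29 mm in diameter, flip-top cap. Origin on its axis at the carousel's upper face, z up; x along the row (anticlockwise tangent), from the cap's hinge to its free edge. Hinge line at x = -16.5, z = 24 mm; the shut cap's top is at z = 34 mm. Its sprung seat gives 3.5 mm under 3 to 5 N; it pulls straight up out of it.
- lid1 (a joint): Cap of vial1: angle in rad, 0 shut, pi/2 upright; starts at 1.45 to 1.75, goes to 1.9. Disc 31 mm in diameter, 10 mm deep, slightly domed (4 mm), over the vial when shut; tab on the free edge to x = 22 mm of the vial; open it stands up to 63 mm above the carousel and leans back to x = -35 mm at most. It moves under 0.3 N at the free edge and stays where left: no spring, no fall.
- lid2 (a joint): Cap of vial2: angle in rad, 0 shut, pi/2 upright; starts at 1.45 to 1.75, goes to 1.9. Disc 31 mm in diameter, 10 mm deep, slightly domed (4 mm), over the vial when shut; tab on the free edge to x = 22 mm of the vial; open it stands up to 63 mm above the carousel and leans back to x = -35 mm at most. It moves under 0.3 N at the free edge and stays where left: no spring, no fall.
- lid3 (a joint): Cap of vial3: angle in rad, 0 shut, pi/2 upright; starts at 1.45 to 1.75, goes to 1.9. Disc 31 mm in diameter, 10 mm deep, slightly domed (4 mm), over the vial when shut; tab on the free edge to x = 22 mm of the vial; open it stands up to 63 mm above the carousel and leans back to x = -35 mm at most. It moves under 0.3 N at the free edge and stays where left: no spring, no fall.
- lid4 (a joint): Cap of vial4: angle in rad, 0 shut, pi/2 upright; starts at 1.45 to 1.75, goes to 1.9. Disc 31 mm in diameter, 10 mm deep, slightly domed (4 mm), over the vial when shut; tab on the free edge to x = 22 mm of the vial; open it stands up to 63 mm above the carousel and leans back to x = -35 mm at most. It moves under 0.3 N at the free edge and stays where left: no spring, no fall.
- lid5 (a joint): Cap of vial5: angle in rad, 0 shut, pi/2 upright; starts at 1.45 to 1.75, goes to 1.9. Disc 31 mm in diameter, 10 mm deep, slightly domed (4 mm), over the vial when shut; tab on the free edge to x = 22 mm of the vial; open it stands up to 63 mm above the carousel and leans back to x = -35 mm at most. It moves under 0.3 N at the free edge and stays where left: no spring, no fall.
- spare_vial: A bystander: a loose, shut vial, 31 mm in diameter and 45 mm high, standing on the changer's shelf. Origin at the centre of its underside.
- tweezers: A bystander: flat steel tweezers, 135 mm long, 18 mm wide and 8 mm high, lying on the changer's shelf. Origin at mid-length on the underside, tips to +x.
- jar: A bystander: an amber glass jar with a black cap, 64 mm in diameter and 85 mm high, standing on the bench beside the changer. Origin at the centre of its underside.

How it is judged:
By the outcome, as a careful person would: the job done as asked, in the order asked, and still so for the second after the job is handed in, with the robot touching nothing.
It also fails if it takes over 38 s, if anything falls off the work surface, if the arm or the gripper's body presses on something with over 40 N, if the wrist force passes 120 N, or if a joint passes its speed limit or range.

## Working session

There is one attempt and no reset: what is moved stays moved. The work goes in short steps, Python scripts to look and compute and a shell command to move; the robot and the scene stay as the last step left them, time stands still between calls to the robot, and variables do not carry over. Pictures are saved under pics/ and viewed, at most 10 in all, crops included, and the job is handed in when it is done.

```bash
mkdir -p pics; python3 - <<'E'
from plant import *
import cv2,numpy as np
s=get_state();print({k:np.round(v,3).tolist() for k,v in s.items()})
for n in("side","top"):
    f=grab_frame(n);cv2.imwrite(f"pics/{n}0.png",f["color"][:,:,::-1]);print(n,f["fx"],f["fy"],f["cx"],f["cy"],np.round(f["R"],4).tolist(),np.round(f["t"],2))
E
```

```text
{'clock': 0.0, 'joint_pos': [-1.221, 0.333, -0.065, 1.461, 0.022, 1.35, -0.089], 'joint_vel': [0.0, -0.001, 0.0, -0.001, 0.002, 0.001, -0.0], 'effort': [-0.0, -62.546, 0.049, -39.161, 0.016, 0.01, 0.0], 'tool_pos': [227.501, 581.728, 230.497], 'orientation': [[-0.931, 0.364, -0.0], [0.364, 0.931, -0.001], [-0.0, -0.001, -1.0]], 'force': [0.257, 0.37, 0.079], 'ft_torque': [0.016, -0.028, 0.008], 'grip_force': 0.0, 'gripper_width': 1.004}
side 410.1873677021111 410.1873677021111 249.53694512665302 191.71500608013392 [[-0.9814, -0.1904, 0.0223], [-0.1269, 0.5579, -0.8201], [0.1437, -0.8077, -0.5718]] [526.59 166.07 945.43]
top 462.72921838451856 462.72921838451856 253.32359326660324 183.55807502445808 [[0.0107, -0.9999, -0.0115], [-0.9981, -0.01, -0.0602], [0.0601, 0.0121, -0.9981]] [ -53.91  561.21 1232.14]
```

View pics/side0.png

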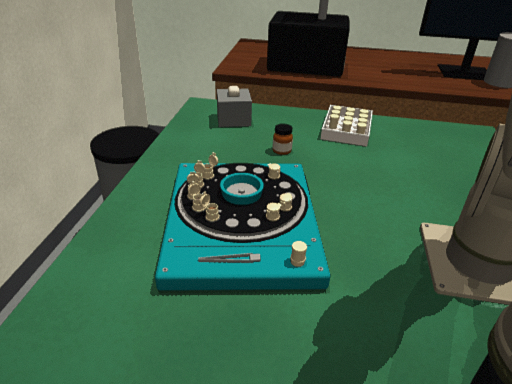

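View pics/top0.png

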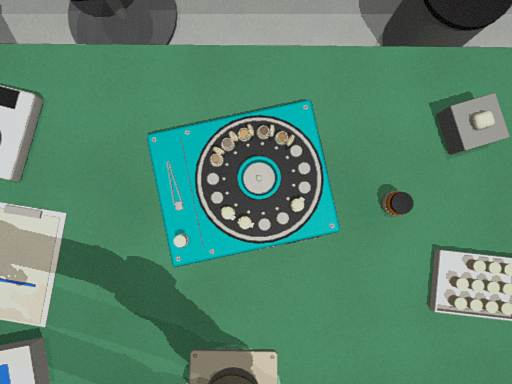

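The side view shows five open vials at about (213,160) to (212,212), on the left of the carousel. In the top view they run from vial1 at (282,137) to vial5 at (217,160), with the carousel centred near (259,178), the jar at (398,203) and the spare vial at (180,240).

```bash
cat > h.py <<'E'
import cv2,numpy as np
from plant import *
def ray(f,u,v,z):
    d=f["R"].T@np.array([(u-f["cx"])/f["fx"],(v-f["cy"])/f["fy"],1]);c=-f["R"].T@f["t"]
    return c+d*(z-c[2])/d[2]
def proj(f,X):
    p=f["R"]@np.array(X,float)+f["t"];return np.array([f["fx"]*p[0]/p[2]+f["cx"],f["fy"]*p[1]/p[2]+f["cy"]])
def tri(f,a,g,b):
    A=[];y=[]
    for F,(u,v) in((f,a),(g,b)):
        for k,w in((0,(u-F["cx"])/F["fx"]),(1,(v-F["cy"])/F["fy"])):
            A.append(F["R"][k]-w*F["R"][2]);y.append(w*F["t"][2]-F["t"][k])
    return np.linalg.lstsq(np.array(A),np.array(y),rcond=None)[0]
E
python3 - <<'E'
from h import *
t=grab_frame("top");s=grab_frame("side")
R={}
for n,f,box in(("top",t,(140,95,345,270)),("side",s,(150,140,335,295))):
    hsv=cv2.cvtColor(f["color"],cv2.COLOR_RGB2HSV)
    teal=cv2.inRange(hsv,(82,120,80),(98,255,255))
    x0,y0,x1,y1=box;m=np.zeros_like(teal);m[y0:y1,x0:x1]=teal[y0:y1,x0:x1]
    cs,h=cv2.findContours(m,cv2.RETR_CCOMP,cv2.CHAIN_APPROX_NONE)
    for i,c in enumerate(cs):
        if cv2.contourArea(c)>150 and len(c)>20:
            e=cv2.fitEllipse(c);print(n,"teal",h[0][i][3],cv2.contourArea(c),np.round(e[0]+e[1],1))
            r=cv2.minAreaRect(c);
            if n=="top":print("  rect",np.round([ray(f,*p,50)[:2] for p in cv2.boxPoints(r)],0).tolist())
            print("  z66",np.round(ray(f,*e[0],66),1),"z94",np.round(ray(f,*e[0],94),1))
    cream=cv2.inRange(hsv,(12,40,110),(35,200,255));m=np.zeros_like(cream);m[y0:y1,x0:x1]=cream[y0:y1,x0:x1]
    k,l,st,ce=cv2.connectedComponentsWithStats(m)
    print(n,"cream",[(st[i][4],*np.round(ce[i],1)) for i in range(1,k) if st[i][4]>15])
    grey=cv2.inRange(hsv,(0,0,110),(180,40,255));m=np.zeros_like(grey);m[y0:y1,x0:x1]=grey[y0:y1,x0:x1]
    k,l,st,ce=cv2.connectedComponentsWithStats(m)
    print(n,"grey",[(st[i][4],*np.round(ce[i],1),*np.round(ray(f,*ce[i],66)[:2])) for i in range(1,k) if 30<st[i][4]<250])
    if n=="top":c=f["color"][100:255,180:340];c=cv2.resize(c,None,fx=4,fy=4,interpolation=cv2.INTER_CUBIC)
    else:c=f["color"][140:250,160:320];c=cv2.resize(c,None,fx=5,fy=5,interpolation=cv2.INTER_CUBIC)
    cv2.imwrite(f"pics/{n}z.png",c[:,:,::-1])
E
```

```text
top teal -1 1442.0 [258.6 177.2  42.8  43. ]
  rect [[632.0, -5.0], [633.0, -118.0], [520.0, -119.0], [519.0, -6.0]]
  z66 [575.4 -62.3  66. ] z94 [573.3 -62.3  94. ]
top teal 1 923.0 [259.  178.3  33.6  34.9]
  rect [[553.0, -2.0], [634.0, -41.0], [594.0, -124.0], [513.0, -84.0]]
  z66 [572.7 -63.3  66. ] z94 [570.7 -63.3  94. ]
top teal -1 22841.5 [242.2 182.9 157.2 202.5]
  rect [[688.0, 243.0], [788.0, -200.0], [437.0, -276.0], [339.0, 159.0]]
  z66 [560.1 -19.9  66. ] z94 [558.4 -20.9  94. ]
top teal 5 192.0 [180.5 240.3  14.6  17. ]
  rect [[409.0, 169.0], [439.0, 139.0], [412.0, 111.0], [382.0, 141.0]]
  z66 [410.4 137.5  66. ] z94 [412.2 132.8  94. ]
top teal 5 361.5 [175.2 193.1   9.   62.2]
  rect [[613.0, 200.0], [622.0, 173.0], [491.0, 129.0], [483.0, 156.0]]
  z66 [532.  153.6  66. ] z94 [530.9 148.5  94. ]
top teal 5 13002.0 [258.7 178.8 128.5 128.9]
  rect [[569.0, 176.0], [814.0, -61.0], [576.0, -301.0], [336.0, -64.0]]
  z66 [571.2 -62.4  66. ] z94 [569.2 -62.4  94. ]
top cream [(np.int32(451), np.float64(230.9), np.float64(143.1)), (np.int32(138), np.float64(265.3),
[... 2176 characters left out ...]
loat64(168.0), np.float64(599.0), np.float64(-183.0)), (np.int32(50), np.float64(258.1), np.float64(169.8), np.float64(550.0), np.float64(-184.0)), (np.int32(46), np.float64(222.5), np.float64(170.0), np.float64(645.0), np.float64(-161.0)), (np.int32(240), np.float64(241.2), np.float64(188.4), np.float64(576.0), np.float64(-85.0)), (np.int32(57), np.float64(284.4), np.float64(184.5), np.float64(469.0), np.float64(-128.0)), (np.int32(82), np.float64(231.7), np.float64(222.3), np.float64(569.0), np.float64(55.0)), (np.int32(85), np.float64(253.2), np.float64(221.9), np.float64(521.0), np.float64(43.0)), (np.int32(63), np.float64(254.0), np.float64(256.2), np.float64(499.0), np.float64(154.0))]
```

View pics/topz.png

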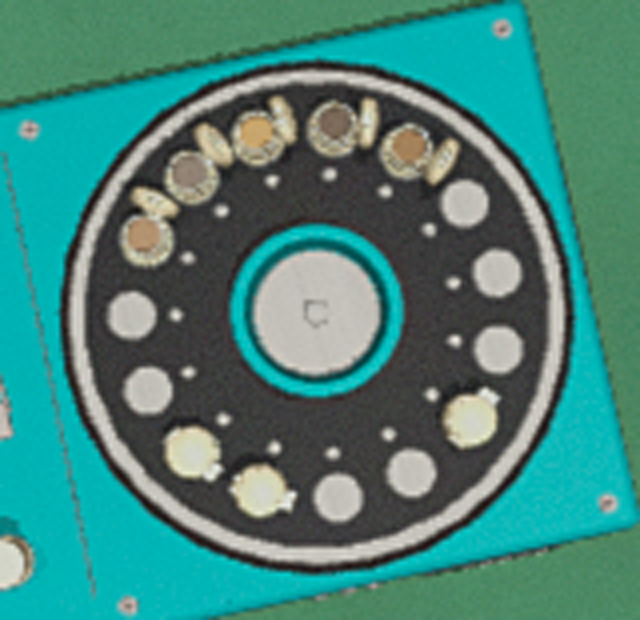

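View pics/sidez.png

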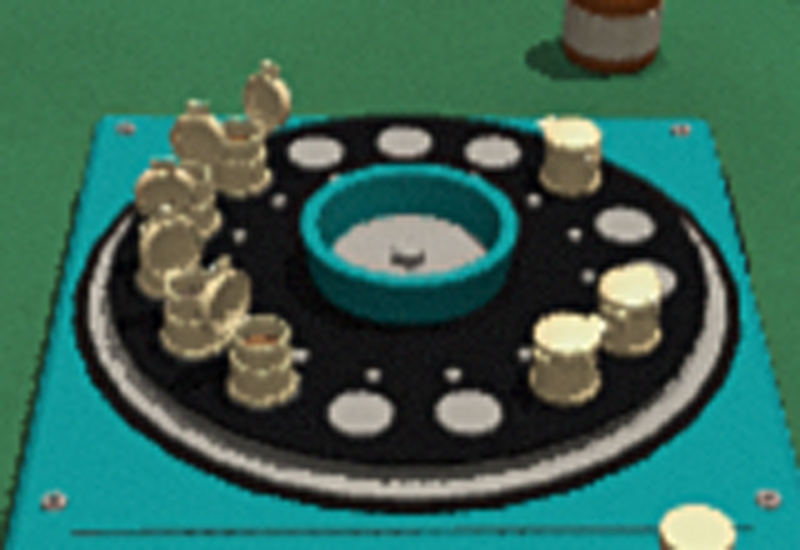

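The crops show the row clearly: vial1 at top-crop (408,150), then vial5 at (147,238). Each cap stands on its clockwise side. There are three shut vials, and every other seat is empty.

```bash
python3 - <<'E'
from h import *
from scipy.optimize import least_squares
t=grab_frame("top");s=grab_frame("side")
T=[(295.7,150.4),(303.8,167.7),(304.2,187.0),(212.5,178.5),(216.6,197.3),(282.5,217.7)]
S=[(222.5,170.0),(240.5,168.0),(258.1,169.8),(231.7,222.3),(253.2,221.9),(284.4,184.5)]
P=np.array([tri(t,a,s,b) for a,b in zip(T,S)]);print(P.round(1))
# shut cap tops (crop pixel / scale + offset)
for a,b in (((470/4+180,419/4+100),(573/5+160,132/5+140)),((190/4+180,451/4+100),(567/5+160,332/5+140)),((259/4+180,489/4+100),(630/5+160,284/5+140)),):print("cap",tri(t,a,s,b).round(1))
k=np.array([0,-1,-2,6,7,-4.])  # seats rel. to first empty (clockwise of vial1)
def r(p):
    a=p[2]+k*np.radians(24);return np.r_[p[0]+120*np.cos(a)-P[:,0],p[1]+120*np.sin(a)-P[:,1]]
q=least_squares(r,[572,-63,-0.9]);c=q.x;print(c[:2],np.degrees(c[2]),np.round(q.fun,1))
for i in range(1,6):
    a=c[2]+i*np.radians(24);v=np.r_[c[:2]+120*np.array([np.cos(a),np.sin(a)]),90];print(i,np.degrees(a).round(1),v.round(1),(proj(t,v)-[180,100])*4,(proj(s,v)-[160,140])*5)
st=get_state();R=st["orientation"];p=np.array(st["tool_pos"])
for off in(-6,0):
    a=c[2]+np.radians(24+off-24);g=np.r_[c[:2]+120*np.array([np.cos(a),np.sin(a)]),231]
    yaw=np.degrees(a)+90;print("goal",g,"tool shift",R.T@(g-p),"yaw",yaw,"now",np.degrees(np.arctan2(R[1][0],R[0][0])))
E
```

```text
[[ 645.2 -157.9   68.1]
 [ 599.7 -179.2   68.1]
 [ 550.  -180.3   68.5]
 [ 569.8   57.1   67.6]
 [ 521.4   45.7   68.3]
 [ 470.3 -124.8   67.9]]
cap [ 503.3 -160.8   97.5]
cap [481.2  15.   97. ]
cap [457.5 -28.7  97.5]
[572.5010457  -62.55877946] -52.730482038496476 [-0.   0.3  0.1  0.1 -0.1 -0.4 -0.1 -0.2 -0.2  0.3  0.2 -0. ]
1 -28.7 [ 677.7 -120.2   90. ] [406.9497988  147.08886795] [233.53786772 143.91951522]
2 -4.7 [692.1 -72.5  90. ] [332.296699   124.13601077] [180.87232158 188.36279699]
3 19.3 [685.8 -23.   90. ] [254.76533437 133.25779373] [163.53084597 243.1679587 ]
4 43.3 [659.9  19.7  90. ] [187.52944437 172.88761828] [188.84582044 299.65731384]
5 67.3 [618.9  48.1  90. ] [142.06638258 236.35173996] [256.60999478 346.67986784]
goal [ 634.78878043 -165.12699141  231.        ] tool shift [-6.51357690e+02 -5.47471819e+02  2.52790783e-01] yaw 31.269517961503524 now 158.63937161280145
goal [ 645.16885928 -158.05427082  231.        ] tool shift [-6.58448577e+02 -5.37104142e+02  2.48781716e-01] yaw 37.269517961503524 now 158.63937161280145
```

```bash
cat > go.py <<'E'
import sys;from h import *
# goal: offset deg from vial1, z above carousel
off,z=map(float,sys.argv[1:3]);s=get_state();R=np.array(s["orientation"]);p=np.array(s["tool_pos"])
a=np.radians(-28.73+off);g=np.r_[572.5+120*np.cos(a),-62.56+120*np.sin(a),66+z]
from scipy.spatial.transform import Rotation as Ro
x=np.array([-np.sin(a),np.cos(a),0]);G=np.c_[x,[np.cos(a),np.sin(a),0],[0,0,-1]]
print("t",s["clock"],"p",p.round(1),"F",np.round(s["force"],2),"w",s["gripper_width"],"\nshift m",(R.T@(g-p)/1e3).round(4),"rotvec",np.degrees(Ro.from_matrix(R.T@G).as_rotvec()).round(2))
d=p[:2]-[572.5,-62.56];print("polar",np.hypot(*d).round(1),(np.degrees(np.arctan2(d[1],d[0]))+28.73).round(2),"z",(p[2]-66).round(2))
E
python3 -m handwheel '[[-1,-0.651,-0.547,0,0,0,127],[-1,-0.651,-0.547,0,0,0,127],[-1,-0.651,-0.547,0,0,0,127],[-1,-0.651,-0.547,0,0,0,127],[-1,-0.651,-0.547,0,0,0,127],[-1,-0.651,-0.547,0,0,0,127],[-1,-0.651,-0.547,0,0,0,127],[-1,-0.651,-0.547,0,0,0,127],[-1,-0.651,-0.547,0,0,0,127],[-1,-0.651,-0.547,0,0,0,127],[-1,-0.651,-0.547,0,0,0,127],[-1,-0.651,-0.547,0,0,0,127]]'; python3 go.py -30 165
```

```text
clock: 1.5
tool_pos: [515.5, 53.4, 231.7]
orientation: [[0.571, 0.821, 0.001], [0.821, -0.571, 0.001], [0.001, 0.0, -1.0]]
force: [0.2, 1.3, 0.1]
gripper_width: -0.002
grip_force: 0.0
t 1.5 p [515.5  53.4 231.7] F [0.19 1.3  0.13] w -0.0015135802056473204 
shift m [-0.1112  0.2227  0.0006] rotvec [ 1.000e-02 -6.000e-02  2.389e+01]
polar 129.2 144.91 z 165.66
```

```bash
python3 -m handwheel '[[-1,-0.111,0.223,0,0,0,24],[-1,-0.111,0.223,0,0,0,24],[-1,-0.111,0.223,0,0,0,24],[-1,-0.111,0.223,0,0,0,24],[-1,-0.111,0.223,0,0,0,24],[-1,-0.111,0.223,0,0,0,24],[-1,-0.111,0.223,0,0,0,24],[-1,-0.111,0.223,0,0,0,24]]'; python3 go.py -30 60
```

```text
clock: 2.3
tool_pos: [635.8, -161.2, 231.2]
orientation: [[0.852, 0.524, -0.0], [0.524, -0.852, 0.001], [0.0, -0.001, -1.0]]
force: [-0.2, 0.5, -0.6]
gripper_width: 0.0
grip_force: 0.0
t 2.3 p [ 635.8 -161.2  231.2] F [-0.21  0.55 -0.56] w 0.00021159422229975004 
shift m [-0.003   0.0029  0.1052] rotvec [-0.05 -0.03  0.31]
polar 117.2 -28.58 z 165.21
```

```bash
python3 -m handwheel '[[-1,-0.003,0.003,0.05,0,0,0.3],[-1,-0.003,0.003,0.1,0,0,0.3],[-1,-0.003,0.003,0.125,0,0,0.3],[-1,-0.003,0.003,0.125,0,0,0.3],[-1,-0.003,0.003,0.125,0,0,0.3]]'; python3 go.py -30 33; python3 -c "
from h import *
for n,(a,b,c,d) in (('side',(140,250,160,320)),):
    f=grab_frame(n);cv2.imwrite('pics/s1.png',cv2.resize(f['color'][a:b,c:d],None,fx=5,fy=5,interpolation=2)[:,:,::-1])"
```

```text
clock: 2.8
tool_pos: [635.4, -165.4, 107.7]
orientation: [[0.854, 0.52, 0.001], [0.52, -0.854, 0.0], [0.001, 0.0, -1.0]]
force: [0.7, 0.9, 0.5]
gripper_width: 0.001
grip_force: 0.0
t 2.8 p [ 635.4 -165.4  107.7] F [0.72 0.9  0.49] w 0.0005198468314552569 
shift m [-0.0004 -0.0005  0.0087] rotvec [ 0.01 -0.07  0.03]
polar 120.5 -29.81 z 41.72
```

View pics/s1.png

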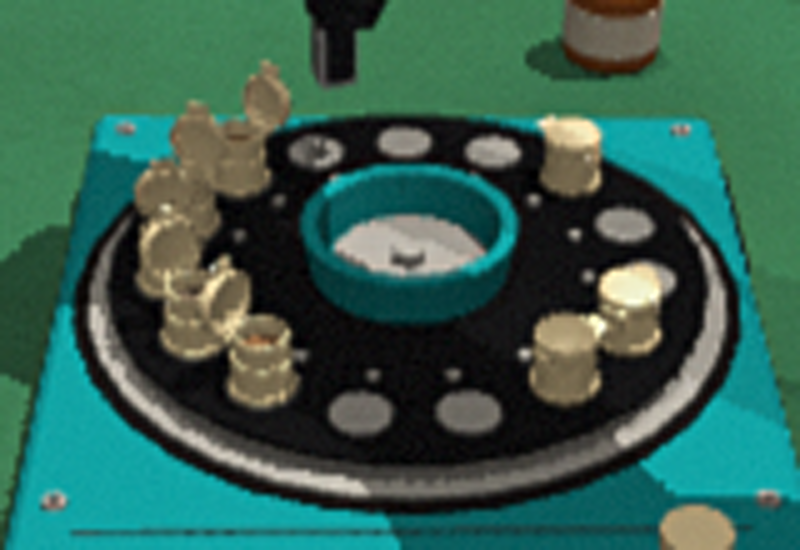

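The fingertips are at crop (335,80), behind vial1 and clear of everything. I'll lower them and start the arc.

```bash
python3 -m handwheel '[[-1,0.0042,-0.0001,0.004,0,0,-2],[-1,0.0084,-0.0003,0.008,0,0,-4],[-1,0.0125,-0.0007,0.008,0,0,-6],[-1,0.0167,-0.0012,0.008,0,0,-8],[-1,0.0208,-0.0018,0.008,0,0,-10],[-1,0.0249,-0.0026,0.008,0,0,-12],[-1,0.0290,-0.0036,0.008,0,0,-14],[-1,0.0331,-0.0046,0.008,0,0,-16],[-1,0.0371,-0.0059,0.008,0,0,-18],[-1,0.0410,-0.0072,0.008,0,0,-20],[-1,0.0450,-0.0087,0.008,0,0,-22],[-1,0.0488,-0.0104,0.008,0,0,-24]]'; python3 go.py -6 33; python3 -c "
from h import *
for n,(a,b,c,d) in (('side',(140,250,160,320)),):
    f=grab_frame(n);cv2.imwrite('pics/s2.png',cv2.resize(f['color'][a:b,c:d],None,fx=5,fy=5,interpolation=2)[:,:,::-1])"
```

```text
clock: 4.05
tool_pos: [671.4, -132.6, 98.4]
orientation: [[0.568, 0.823, 0.0], [0.823, -0.568, -0.0], [-0.0, 0.0, -1.0]]
force: [-0.8, -1.8, 1.9]
gripper_width: -0.005
grip_force: 1.3
t 4.05 p [ 671.4 -132.6   98.4] F [-0.79 -1.75  1.87] w -0.004569058280349513 
shift m [ 0.0012 -0.0011 -0.0006] rotvec [0.02 0.01 0.09]
polar 121.2 -6.57 z 32.44
```

View pics/s2.png

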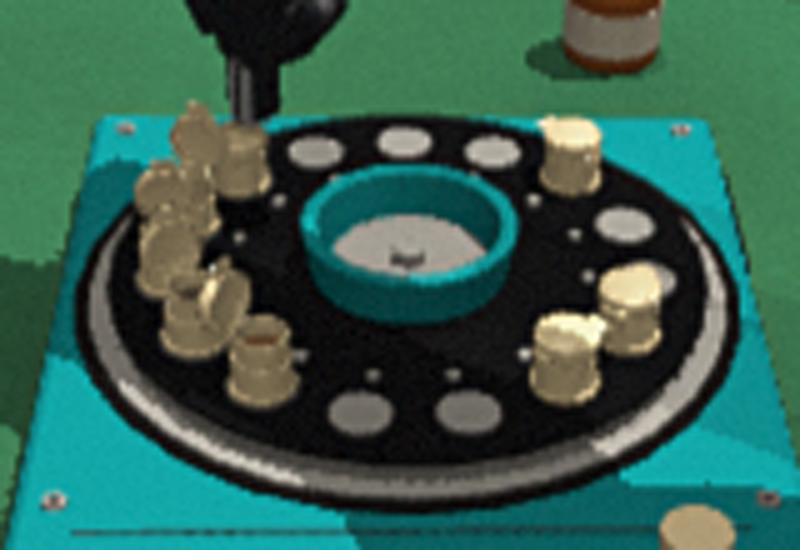

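Cap 1 is folded over and the fingertips are resting lightly on it at about 2 N. Next I'll stroke it down and run on to vial2.

```bash
python3 -m handwheel '[[-1,0.0042,-0.0001,0.0005,0,0,-2],[-1,0.0084,-0.0003,0.001,0,0,-4],[-1,0.0125,-0.0007,0.001,0,0,-6]]'; python3 go.py 0 33;python3 -m handwheel '[[-1,0.0042,-0.0001,0,0,0,-2],[-1,0.0084,-0.0003,0,0,0,-4],[-1,0.0125,-0.0007,0,0,0,-6]]'; python3 go.py 6 33;python3 -m handwheel '[[-1,0.0042,-0.0001,0,0,0,-2],[-1,0.0084,-0.0003,-0.0005,0,0,-4],[-1,0.0125,-0.0007,-0.001,0,0,-6]]'; python3 go.py 12 33;python3 -m handwheel '[[-1,0.0042,-0.0001,0,0,0,-2],[-1,0.0084,-0.0003,0,0,0,-4],[-1,0.0125,-0.0007,0,0,0,-6]]'; python3 go.py 18 33; python3 -c "
from h import *
fs=[cv2.resize(grab_frame(n)['color'][a:b,c:d],(400,h),interpolation=2) for n,(a,b,c,d),h in (('side',(140,220,170,270),320),('top',(110,180,200,300),280))]
cv2.imwrite('pics/s3.png',np.vstack(fs)[:,:,::-1])"
```

```text
clock: 4.4
tool_pos: [678.0, -121.6, 97.4]
orientation: [[0.479, 0.878, 0.0], [0.878, -0.479, -0.0], [0.0, 0.0, -1.0]]
force: [-0.9, -0.9, 3.7]
gripper_width: 0.0
grip_force: 1.8
t 4.4 p [ 678.  -121.6   97.4] F [-0.92 -0.91  3.65] w 0.0003269222974000123 
shift m [ 0.0011 -0.0009 -0.0016] rotvec [ 0.02 -0.01  0.1 ]
polar 120.9 -0.5 z 31.42
clock: 4.7
tool_pos: [683.4, -110.0, 97.4]
orientation: [[0.385, 0.923, 0.0], [0.923, -0.385, 0.0], [0.0, 0.0, -1.0]]
force: [0.1, -2.5, 3.2]
gripper_width: -0.003
grip_force: 1.8
t 4.7 p [ 683.4 -110.    97.4] F [ 0.07 -2.48  3.21] w -0.0032562692155330888 
shift m [ 0.0009 -0.0006 -0.0016] rotvec [ 0.01 -0.02  0.12]
polar 120.6 5.58 z 31.35
clock: 5.0
tool_pos: [687.2, -97.8, 98.0]
orientation: [[0.286, 0.958, -0.001], [0.958, -0.286, 0.001], [0.001, -0.001, -1.0]]
force: [-0.0, -0.4, -0.3]
gripper_width: 0.001
grip_force: 0.3
t 5.0 p [687.2 -97.8  98. ] F [-0.01 -0.36 -0.32] w 0.0007011517166618996 
shift m [ 0.0007 -0.     -0.001 ] rotvec [-0.04 -0.03  0.12]
polar 120.0 11.65 z 31.97
clock: 5.3
tool_pos: [690.5, -86.4, 98.4]
orientation: [[0.185, 0.983, 0.0], [0.983, -0.185, -0.0], [-0.0, 0.0, -1.0]]
force: [0.1, -2.4, 3.4]
gripper_width: 0.002
grip_force: 1.3
t 5.3 p [690.5 -86.4  98.4] F [ 0.11 -2.41  3.42] w 0.001696334094191728 
shift m [ 0.0014 -0.0003 -0.0006] rotvec [0.02 0.01 0.09]
polar 120.3 17.31 z 32.41
```

View pics/s3.png

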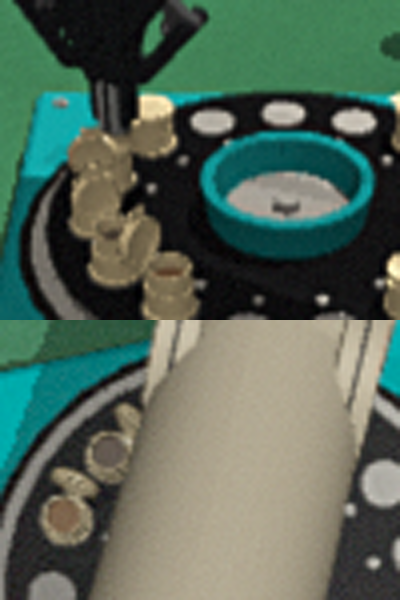

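Vial1 is shut at crop (155,125), and the tips are now on cap 2, with forces under 4 N. I'll repeat the same 24° stroke.

```bash
python3 -m handwheel '[[-1,0.0042,-0.0001,0.0005,0,0,-2],[-1,0.0084,-0.0003,0.001,0,0,-4],[-1,0.0125,-0.0007,0.001,0,0,-6],[-1,0.0167,-0.0012,0.001,0,0,-8],[-1,0.0208,-0.0018,0.001,0,0,-10],[-1,0.0249,-0.0026,0.001,0,0,-12],[-1,0.0290,-0.0036,0.001,0,0,-14],[-1,0.0331,-0.0046,0.0005,0,0,-16],[-1,0.0371,-0.0059,0,0,0,-18],[-1,0.0410,-0.0072,0,0,0,-20],[-1,0.0450,-0.0087,0,0,0,-22],[-1,0.0488,-0.0104,0,0,0,-24]]'; python3 go.py 42 33
```

```text
clock: 6.6
tool_pos: [689.3, -36.4, 98.4]
orientation: [[-0.231, 0.973, 0.0], [0.973, 0.231, -0.0], [-0.0, 0.0, -1.0]]
force: [1.5, -2.4, 2.5]
gripper_width: -0.001
grip_force: 1.3
t 6.6 p [689.3 -36.4  98.4] F [ 1.5  -2.39  2.51] w -0.0013334063839751983 
shift m [ 0.0014  0.0003 -0.0006] rotvec [0.02 0.01 0.1 ]
polar 119.7 41.34 z 32.4
```

```bash
python3 -m handwheel '[[-1,0.0042,-0.0001,0.0005,0,0,-2],[-1,0.0084,-0.0003,0.001,0,0,-4],[-1,0.0125,-0.0007,0.001,0,0,-6],[-1,0.0167,-0.0012,0.001,0,0,-8],[-1,0.0208,-0.0018,0.001,0,0,-10],[-1,0.0249,-0.0026,0.001,0,0,-12],[-1,0.0290,-0.0036,0.001,0,0,-14],[-1,0.0331,-0.0046,0.0005,0,0,-16],[-1,0.0371,-0.0059,0,0,0,-18],[-1,0.0410,-0.0072,0,0,0,-20],[-1,0.0450,-0.0087,0,0,0,-22],[-1,0.0488,-0.0104,0,0,0,-24]]'; python3 go.py 66 33; python3 -c "
from h import *
fs=[cv2.resize(grab_frame(n)['color'][a:b,c:d],(400,h),interpolation=2) for n,(a,b,c,d),h in (('side',(140,220,170,270),320),('top',(110,180,200,300),280))]
cv2.imwrite('pics/s4.png',np.vstack(fs)[:,:,::-1])"
```

```text
clock: 7.8
tool_pos: [667.9, 8.8, 98.5]
orientation: [[-0.607, 0.795, 0.001], [0.795, 0.607, 0.0], [-0.0, 0.0, -1.0]]
force: [2.0, -2.1, 2.3]
gripper_width: -0.0
grip_force: 1.3
t 7.8 p [667.9   8.8  98.5] F [ 2.02 -2.11  2.34] w -0.000355808589184134 
shift m [ 0.001   0.0009 -0.0005] rotvec [0.03 0.02 0.1 ]
polar 119.2 65.51 z 32.46
```

View pics/s4.png

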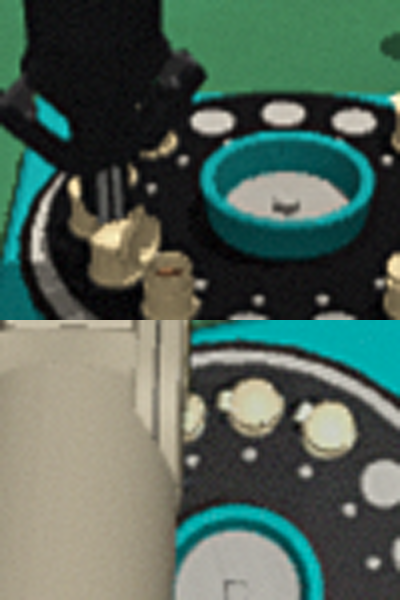

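The top crop shows caps 1 and 2 shut at (327,430) and (252,405), and the carousel hasn't moved. On to cap 4 and then cap 5.

```bash
python3 -m handwheel '[[-1,0.0042,-0.0001,0.0005,0,0,-2],[-1,0.0084,-0.0003,0.001,0,0,-4],[-1,0.0125,-0.0007,0.001,0,0,-6],[-1,0.0167,-0.0012,0.001,0,0,-8],[-1,0.0208,-0.0018,0.001,0,0,-10],[-1,0.0249,-0.0026,0.001,0,0,-12],[-1,0.0290,-0.0036,0.001,0,0,-14],[-1,0.0331,-0.0046,0.0005,0,0,-16],[-1,0.0371,-0.0059,0,0,0,-18],[-1,0.0410,-0.0072,0,0,0,-20],[-1,0.0450,-0.0087,0,0,0,-22],[-1,0.0488,-0.0104,0,0,0,-24]]'; python3 go.py 90 33
```

```text
clock: 9.1
tool_pos: [630.1, 41.4, 98.5]
orientation: [[-0.878, 0.479, 0.001], [0.479, 0.878, 0.0], [-0.0, 0.0, -1.0]]
force: [2.3, -1.8, 3.6]
gripper_width: 0.001
grip_force: 1.3
t 9.1 p [630.1  41.4  98.5] F [ 2.26 -1.81  3.6 ] w 0.0006908548115602994 
shift m [ 0.0005  0.0012 -0.0005] rotvec [0.02 0.02 0.1 ]
polar 118.8 89.75 z 32.46
```

Last cap: stroke to past its free edge, then rise over the empty seat.

```bash
python3 -m handwheel '[[-1,0.0042,-0.0001,0.0005,0,0,-2],[-1,0.0084,-0.0003,0.001,0,0,-4],[-1,0.0125,-0.0007,0.001,0,0,-6],[-1,0.0167,-0.0012,0.001,0,0,-8],[-1,0.0208,-0.0018,0.001,0,0,-10],[-1,0.0249,-0.0026,0.001,0,0,-12],[-1,0.0290,-0.0036,0.001,0,0,-14],[-1,0.0331,-0.0046,0.0005,0,0,-16],[-1,0.0371,-0.0059,0,0,0,-18],[-1,0.0410,-0.0072,0,0,0,-20],[-1,0.0450,-0.0087,0,0,0,-22],[-1,0.0488,-0.0104,0,0,0,-24]]'; python3 go.py 114 33
python3 -m handwheel '[[-1,0.004,0,-0.01,0,0,0],[-1,0.004,0,-0.04,0,0,0],[-1,0.004,0,-0.09,0,0,0],[-1,0.004,0,-0.14,0,0,0],[-1,0.004,0.0,-0.18,0,0,0],[-1,-0.046,0,-0.2,0,0,0],[-1,-0.03,-0.05,-0.2,0,0,0],[-1,0,-0.1,-0.2,0,0,0],[-1,0.03,-0.15,-0.2,0,0,0],[-1,0.05,-0.2,-0.2,0,0,0],[-1,0.05,-0.2,-0.2,0,0,0]]'
python3 -c "
from h import *
fs=[cv2.resize(grab_frame(n)['color'][a:b,c:d],(400,h),interpolation=2) for n,(a,b,c,d),h in (('side',(140,220,160,310),213),('top',(100,255,150,340),326))]
cv2.imwrite('pics/s5.png',np.vstack(fs)[:,:,::-1])"
```

```text
clock: 10.3
tool_pos: [581.2, 55.7, 97.7]
orientation: [[-0.997, 0.08, -0.002], [0.08, 0.997, -0.0], [0.002, -0.0, -1.0]]
force: [0.3, -0.3, -0.3]
gripper_width: 0.001
grip_force: 0.0
t 10.3 p [581.2  55.7  97.7] F [ 0.32 -0.27 -0.28] w 0.0005258689461684054 
shift m [-0.001   0.0014 -0.0013] rotvec [-0.01 -0.1   0.12]
polar 118.6 114.5 z 31.7
clock: 11.4
tool_pos: [512.9, -144.2, 299.2]
orientation: [[-0.996, 0.089, 0.0], [0.089, 0.996, -0.001], [-0.0, -0.001, -1.0]]
force: [-0.2, -0.3, 0.1]
gripper_width: 0.005
grip_force: 0.0
```

View pics/s5.png

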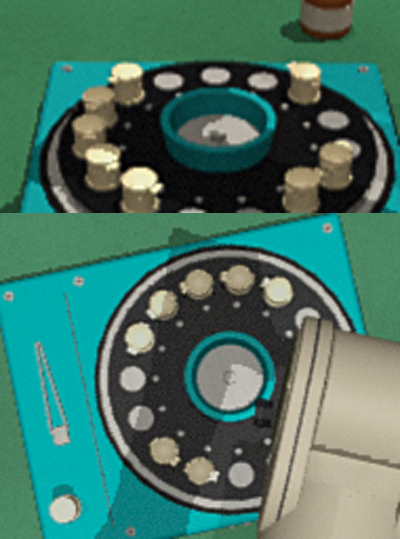

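```bash
python3 -c "
from h import *
f=grab_frame('side')['color'];cv2.imwrite('pics/s6.png',cv2.resize(f[150:225,180:300],None,fx=6.5,fy=6.5,interpolation=2)[:,:,::-1])"
```

```text
(no output)
```

View pics/s6.png

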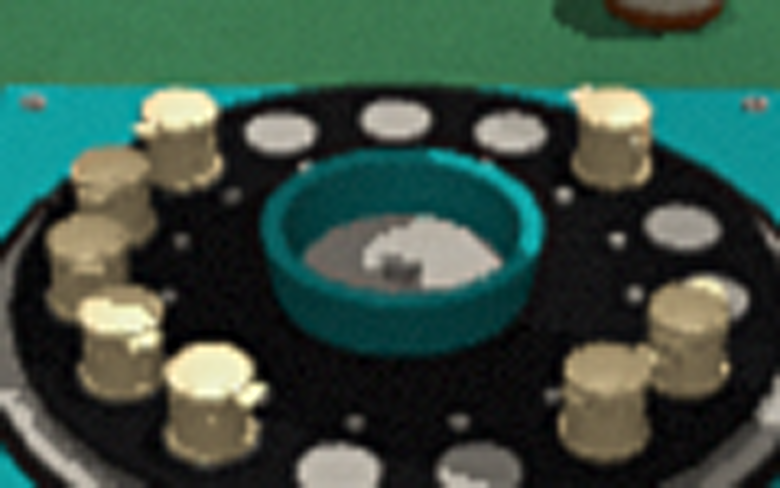

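All five caps, from (180,110) to (210,370), look the same as the vials that were already shut. All five are upright in their seats and the robot is clear.

```bash
python3 -c "
from plant import *
print(hand_in())"
```

```text
the job is handed in; nothing more can be done
None
```

I folded all five caps over in order, anticlockwise from vial1 to vial5, stroked them shut and handed the job in at about 11.5 s; the force readings stayed under 5 N, and the last pictures show the caps shut, the vials seated and the other items untouched.

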